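# Close the empty well of the food warmer

## Robot

A 7-joint arm with a two-finger parallel gripper is mounted at the origin on the work surface. World frame = base frame: x ahead of the robot, y to its left, z up, the work surface at z = 0. Lengths are in mm, angles in rad, forces in N, time in s.
With the tool pointing down it reaches from about 400 to 875 mm from the base axis. Payload 4.4 kg.
Tool frame: the origin (TCP) lies midway between the tips of the shut fingers; the grasp point (between the pads) lies 19 mm behind it; z points along the fingers, y is the direction in which the jaws open and shut (so a half turn about z gives the same grasp; the last joint's range is limited). The gripper opens to 85 mm and grips with 20 to 120 N. Pads are 22 mm wide; open, the fingers measure 114 mm over their backs; the gripper's body (76 mm by 85 mm) begins 54 mm behind the grasp point. The pads swing forward as they close: fully open they stand 13 mm farther back than shut.
Start: joints at [1.11, 0.628, 0.038, 1.517, -0.027, 0.996, -0.02], TCP at [250.033, -600.001, 231.313] pointing down, gripper open.
Joint ranges: [-3.06, 3.06], [-0.37, 2.12], [-1.25, 1.32], [0.18, 2.47], [-1.1, 4.24], [0.23, 1.98], [-2.94, 2.94]. Speed limits (rad/s): [2.57, 2.57, 3.14, 3.14, 3.14, 3.14, 3.14].

## Interface

Orientations are given as [roll, pitch, yaw] about the fixed x, y, z axes, in that order (R = Rz(yaw) Ry(pitch) Rx(roll)).
In Python, from cell import ctrl, vision gives the robot as it stands.
- The arm moves only by the tool play_rows, never from a script. Its arguments are lists of equal length, an entry for each row: "slide": the shift along the tool's x, y, z in mm, a list of three; "turn": the turn about the tool's z in rad; "fingers": the opening, from 0 (shut) to 1 (fully open). A call has 1 to 5 rows; each row is the pose to reach, as a shift and turn from the pose measured when the call began, along the tool's axes at that moment; what a row does not reach only later rows make up. A row lasts 1/8 s, in which the tool goes at most 62.5 mm and 10.7 degrees, less where a joint would pass 70% of its speed; a pose out of reach is approached as far as the arm can. A call with a gripper value outside its range is refused whole. The fingers move at their own pace and stop on an object; the grip force is fixed at half the most. Time passes only in rows, so rows that repeat a pose let the fingers close. It gives the time, the measured TCP pose, the force and the opening at its end, in the units of the state.
- ctrl.read_state(): the state, without advancing time (a new reading comes with each control period).
- vision.get_image(name): name is "side" or "top"; returns (picture, depth): 420x560x3 uint8, blue, green, red; 420x560 float32, mm along the optical axis (not along the pixel's ray), 0 where there is no reading.
- vision.camera_params(name): a dict with "fx", "fy", "cx", "cy" (pixels), "dist_coeffs" ([k1, k2, p1, p2, k3] as OpenCV has them; the pictures are not rectified), "position" and "rotation" of the camera in the world. Camera axes: x right, y up, looking along -z (the intrinsics and any distortion apply to the point x, -y, -z); pixel columns grow to the right and rows downward; lengths in mm; the calibration is good to about 2 mm. A picture is of the moment at which its call begins. camera_params takes no time and is no camera call.
- ctrl.finish_job(): hands the job in, once; it reports no verdict.
The state is a dict: "clock": time; "qpos": joint angles; "qd": joint speeds; "tau": joint torques, N m; "eef_pos": TCP position; "tool_rot": TCP orientation; "force": force on the tool from outside, world axes, zero at the start; "torque": the same for the moment, N m; "width": finger opening in mm.
Only numpy, scipy, OpenCV 4.12 (cv2) and the standard library are available. Lean on these libraries where they do the work, as an engineer would, in place of code of your own. Each camera call takes 0.05 s, during which the arm holds its last target.

## Task

The well of the food warmer is out of use and has to be covered. Take the large knobbed cover from the counter, set it down on the clear half of the warmer's deck plate and, keeping it down on the plate, slide it gently across by feel until it drops into the rebate round the opening and lies flush; let go of it there. Do not carry it over the open well, do not bang or force it against the plate, and leave the smaller lid and the other things alone.

Things in the scene. Friction and masses are not known exactly. Their poses are not given: they have to be found in the camera images.
- warmer: Food warmer, fixed: steel housing 256 x 376 mm under a flat, kerbless deck plate 280 (x) x 400 (y) mm, upper face 120 mm above the counter. Origin on the counter under the housing's middle; y runs lengthwise towards the opening, z up, control panel on the -x side. The deck lies with play on its seal: it and its opening sit up to 8 mm in x and in y off the housing; it resists pushes to 100 N.
- opening (a point): Point on the housing at (0, 95, 120) mm in the warmer's frame, at the deck's upper face: the opening's middle if the deck lay centred. The real one is up to 8 mm off along the warmer's x and up to 8 mm along its y. The opening is a round rebate 123 mm in diameter and 5 mm deep with a flat ledge, and inside that the well, 84 mm in diameter. The deck has no other hole.
- clear_half (a point): Middle of the deck's clear half, for setting the cover down: at (0, -80, 120) mm in the warmer's frame, on the deck's upper face, 175 mm from point opening straight along the warmer's -y. From it flat plate reaches 120 mm to the deck's end and 140 mm to each side, give or take the play. The cover, lying free on the deck, drags with 1.5 to 4 N.
- cover: The cover that fits: flat steel disc 120 mm in diameter, 5 mm thick, about 0.4 kg, with an upright black round knob 26 mm in diameter and 28 mm high on its middle (top of knob 33 mm above the underside). Lies on the counter, knob up. Origin at the middle of the underside, z up along the knob. In the rebate it has 1.5 mm of play all round and its face is flush.
- small_lid: A lid of the same make that does not fit: disc 90 mm in diameter, 5 mm thick, with the same knob, lying on the counter near the cover. Origin at the middle of its underside. The two may have changed places. Leave it.
- ladle: Ladle lying on the counter, 350 mm long; origin under the middle of the handle. Leave it.
- sauce: Sauce bottle, 64 mm in diameter, 190 mm tall, standing; origin under its middle. Leave it.
- bowl: White bowl, 150 mm across, 60 mm tall; origin under its middle. Leave it.
- mug: Steel cup, 76 mm across, 85 mm tall; origin under its middle. Leave it.
- spice_jar: Glass jar, 60 mm across, 95 mm tall; origin under its middle. Leave it.
- scoop: Aluminium scoop lying on the counter, 175 mm long, 60 mm wide, 30 mm tall; origin under the back of its pan. Leave it.
There are look-alikes about, which are no part of the job. Leave any red or turquoise look-alike of the cover alone.

How it is judged (in metres and radians):
On the way, in this order (a step that is already met when the one before it is completed fails the run):
1. the cover is set down flat on the deck's clear half, beside the opening (contact force between cover and warmer above 0.3 N and z of cover in the frame of warmer between 0.1185 and 0.1215 m and angle between cover's own z axis and vertical below 0.04 rad and horizontal distance between cover and opening above 0.08 m), for 0.1 s.
2. the cover has dropped into the rebate and lies flush (z of cover in the frame of warmer between 0.1135 and 0.1165 m and angle between cover's own z axis and vertical below 0.02 rad and horizontal distance between cover and opening below 0.02 m), for 0.2 s.
At the end, for the whole second after the job is handed in: The cover lies in the rebate round the opening, flush with the deck within 1.5 mm and level within 0.02 rad, at most 20 mm from site opening, released and at rest (all of step 2 and linear speed of cover below 0.02 m/s and contact force between the fingers and cover below 0.1 N); the robot touches nothing.
It fails at once if the cover is carried above the deck over the open well: within 45 mm of site opening its underside is more than 8 mm above the deck (horizontal distance between cover and opening below 0.045 m and z of cover in the frame of warmer above 0.128 m).
It fails at once if something is pressed or banged against the warmer with more than 30 N (contact force between warmer and anything else above 30 N).
It fails at once if the small lid or another bystander is moved by more than 40 mm (distance of any of small_lid, ladle, sauce, bowl, mug, spice_jar, scoop from where it was at the start of the episode above 0.04 m).
It also fails if it takes over 56 s, if anything falls off the work surface, if the arm or the gripper's body presses on something with over 40 N, if the wrist force passes 120 N, or if a joint passes its speed limit or range.

## Working session

There is one attempt and no reset: what is moved stays moved. The work goes in short steps, Python scripts to look and compute and a tool call to move; the robot and the scene stay as the last step left them, time stands still between calls to the robot, and variables do not carry over. Pictures are saved under pics/ and viewed, and the job is handed in when it is done.

Besides the shell and the picture viewer there is one more tool, called after "Emit:" as a command line: name --pt "numbers of a row" for each row, then --argument value for the rest. play_rows: Moves the arm, as the interface text tells. Its arguments: {"type":"object","properties":{"slide":{"type":"array"},"turn":{"type":"array"},"fingers":{"type":"array"}},"required":["slide","turn","fingers"]}

```bash
ls; mkdir -p pics
python3 - <<'E'
from cell import ctrl, vision
import cv2, numpy as np
for n in ("side","top"):
    im,d=vision.get_image(n); cv2.imwrite(f"pics/{n}0.png",im); np.savez(f"{n}0.npz",im=im,d=d)
    print(n,vision.camera_params(n))
print(ctrl.read_state())
E
```

```text
pics
side {'fx': 388.25804297544954, 'fy': 388.25804297544954, 'cx': 281.31469640221604, 'cy': 212.19327230313303, 'dist_coeffs': array([-0.06988045,  0.        ,  0.        ,  0.        ,  0.        ]), 'position': array([341.13628242, 621.92874849, 935.0132714 ]), 'rotation': array([ 0.72238953,  0.01429004, -2.87638695])}
top {'fx': 491.87751471196805, 'fy': 491.87751471196805, 'cx': 278.8079034258332, 'cy': 212.12330932313037, 'dist_coeffs': array([-0.06870592,  0.        ,  0.        ,  0.        ,  0.        ]), 'position': array([ 489.2357805 ,  -51.77685448, 1472.05942143]), 'rotation': array([ 0.05476148, -0.00676567, -1.55107838])}
{'clock': 0.1, 'qpos': array([ 1.1101549 ,  0.62927127,  0.03846538,  1.51825728, -0.02695574,
        0.99630954, -0.0199924 ]), 'qd': array([-0.00083345, -0.00277805,  0.00030461, -0.0044454 ,  0.00027568,
        0.00063498, -0.00030753]), 'tau': array([ 3.23005806e-03, -5.64522994e+01,  1.23060130e+00, -1.93970954e+01,
        1.13726850e-02,  5.43979229e-03,  1.99390136e-06]), 'eef_pos': array([ 249.82025904, -599.46921119,  230.47343976]), 'tool_rot': array([-3.13986677e+00,  6.74622752e-05,  3.94856722e-01]), 'force': array([ 0.12522883, -0.60096921,  0.07843475]), 'torque': array([ 0.02218252,  0.02396204, -0.02059656]), 'width': 85.7655891000715}
```

View pics/top0.png

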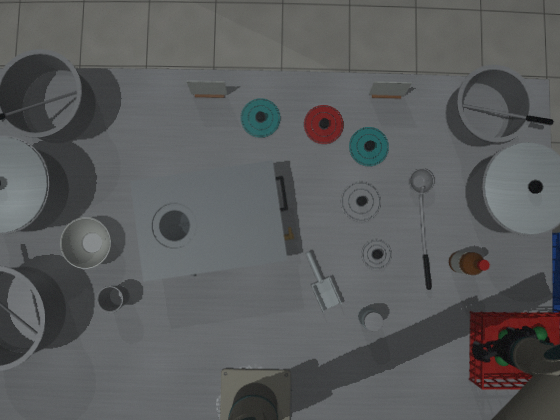

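View pics/side0.png

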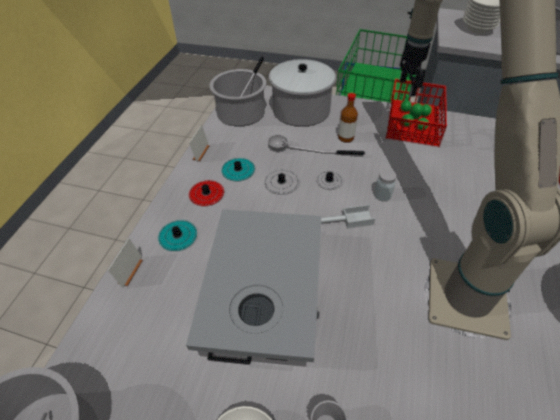

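Top view: the deck plate spans about (135–285, 165–278), with the opening at (174,225). Grey knobbed discs are at (361,201), larger, and (377,254), smaller. There are turquoise look-alikes at (261,117) and (369,146) and a red one at (324,124). The large grey one fits the description, so I'll measure and crop both grey discs.

```bash
cat > h.py <<'E'
import cv2, numpy as np
from scipy.spatial.transform import Rotation as Ro
from cell import ctrl, vision
def cam(n):
    p=vision.camera_params(n)
    K=np.array([[p['fx'],0,p['cx']],[0,p['fy'],p['cy']],[0,0,1]])
    return K,np.array(p['dist_coeffs']),np.array(p['position']),Ro.from_euler('xyz',p['rotation']).as_matrix()
def rays(n,uv):
    K,D,P,R=cam(n)
    q=cv2.undistortPoints(np.array(uv,float).reshape(-1,1,2),K,D).reshape(-1,2)
    return P,np.c_[q[:,0],-q[:,1],-np.ones(len(q))]@R.T
def onplane(n,uv,z):
    P,r=rays(n,uv); return P+r*((z-P[2])/r[:,2])[:,None]
def bydepth(n,uv,d):
    P,r=rays(n,uv); return P+r*np.array(d)[:,None]
def pix(n,X):
    K,D,P,R=cam(n); c=(np.array(X,float).reshape(-1,3)-P)@R; c=c*[1,-1,-1]
    return cv2.projectPoints(c,np.zeros(3),np.zeros(3),K,D)[0].reshape(-1,2)
def cloud(n,d):
    v,u=np.mgrid[:420,:560]; uv=np.c_[u.ravel(),v.ravel()]
    X=bydepth(n,uv,d.ravel()); X[d.ravel()==0]=np.nan
    return X.reshape(420,560,3)
E
python3 - <<'E'
from h import *
for n in("top","side"):
    f=np.load(n+"0.npz"); im,d=f["im"],f["d"]; X=cloud(n,d)
    np.save(n+"X.npy",X)
    pts={"top":[(361,201),(377,254),(345,201),(210,225),(320,250),(174,225)],"side":[(281,180),(329,178),(265,240),(256,310),(200,250)]}[n]
    for u,v in pts: print(n,u,v,X[v,u].round(1))
    # deck: points within 120+-6
    m=(abs(X[...,2]-120)<8).astype(np.uint8)
    k,l,s,c=cv2.connectedComponentsWithStats(m)
    i=1+np.argmax(s[1:,4]); m=(l==i).astype(np.uint8)
    print("deck",s[i],np.nanmedian(X[m>0][:,2]))
    cs,_=cv2.findContours(m,cv2.RETR_EXTERNAL,cv2.CHAIN_APPROX_NONE)
    c=max(cs,key=len).reshape(-1,2)
    W=onplane(n,c,120)[:,:2].astype(np.float32)
    print(cv2.minAreaRect(W))
f=np.load("top0.npz")["im"]
cv2.imwrite("pics/c1.png",cv2.resize(f[165:280,320:420],None,fx=5,fy=5,interpolation=2))
cv2.imwrite("pics/c2.png",cv2.resize(f[155:285,125:300],None,fx=4.5,fy=4.5,interpolation=2))
E
```

```text
top 361 201 [ 605.6 -300.4   37.2]
top 377 254 [ 451.3 -349.2   36.9]
top 345 201 [ 607.5 -258.3    1.3]
top 210 225 [524.2 128.8 121.8]
top 320 250 [ 459.3 -185.2    3.4]
top 174 225 [524.4 246.6  32.2]
deck [  130   161   157   120 13726] 120.62419187289515
((536.5794677734375, 136.4969482421875), (280.571044921875, 399.9164123535156), 9.438216209411621)
side 281 180 [ 603.6 -290.5   22.6]
side 329 178 [ 447.9 -336.7   26.1]
side 265 240 [556.7  36.7 120. ]
side 256 310 [539.6 189.8  22.7]
side 200 250 [765.6  35.   -0.8]
deck [  186   210   136   149 15206] 119.28007632930019
((536.542724609375, 138.2318572998047), (281.69207763671875, 402.6473083496094), 9.424529075622559)
```

View pics/c1.png

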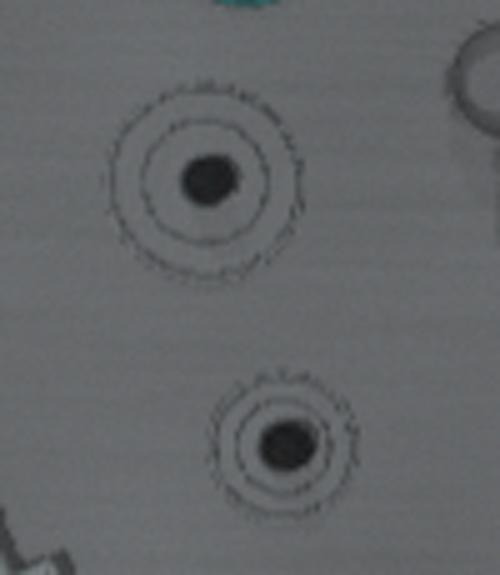

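View pics/c2.png

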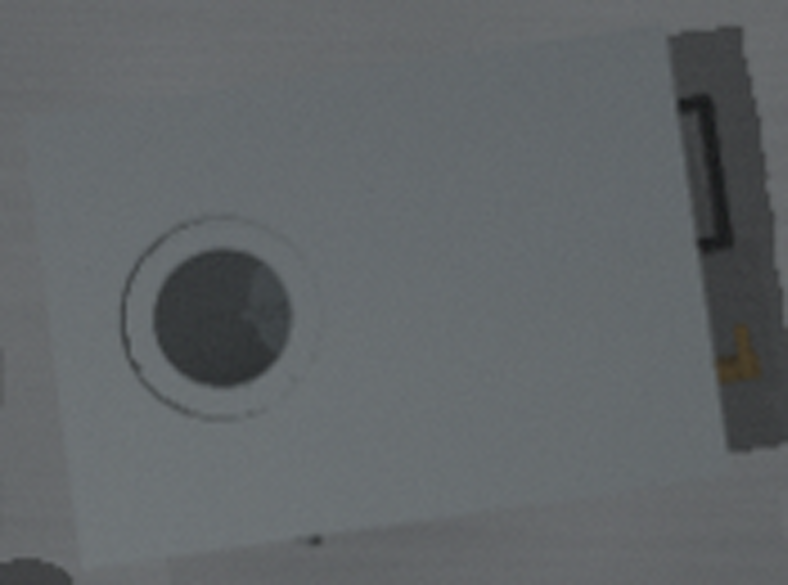

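The crop confirms it: the disc at (361,201) is about 38 px across (about 120 mm), and the one at (377,254) about 28 px (about 90 mm). The large one is the cover. The deck measures 280x400 mm with a yaw of 9.4°. Next I'll measure the opening and the knob exactly.

Run:
```python
from h import *
a=np.deg2rad(9.43)
y=np.array([-np.sin(a),np.cos(a)]); 
K={}
for n,boxw,boxk,boxd in(("top",(140,190,210,260),(350,188,372,215),(335,175,387,228)),("side",(225,285,290,335),(272,172,291,188),(255,165,305,200))):
    f=np.load(n+"0.npz"); im=f["im"]; X=np.load(n+"X.npy")
    g=cv2.cvtColor(im,cv2.COLOR_BGR2GRAY)
    # well: depth lower than deck
    u0,v0,u1,v1=boxw
    z=X[v0:v1,u0:u1,2]; m=((z<112)|np.isnan(z)).astype(np.uint8)
    cs,_=cv2.findContours(m,cv2.RETR_EXTERNAL,cv2.CHAIN_APPROX_NONE); c=max(cs,key=cv2.contourArea).reshape(-1,2)+[u0,v0]
    W=onplane(n,c,115)[:,:2].astype(np.float32); print(n,"well",cv2.minEnclosingCircle(W),cv2.fitEllipse(W))
    u0,v0,u1,v1=boxk
    m=(g[v0:v1,u0:u1]<50).astype(np.uint8)
    print(g[v0:v1,u0:u1].min(),m.sum())
    cs,_=cv2.findContours(m,cv2.RETR_EXTERNAL,cv2.CHAIN_APPROX_NONE); c=max(cs,key=cv2.contourArea).reshape(-1,2)+[u0,v0]
    M=c.mean(0); mm=cv2.moments(m,True); M=np.array([mm['m10']/mm['m00']+u0,mm['m01']/mm['m00']+v0]); print("knob",M,onplane(n,[M],19),onplane(n,c,33)[:,:2].min(0),onplane(n,c,33)[:,:2].max(0))
    K[n]=M
    (c0,r)=cv2.minEnclosingCircle(onplane(n,c,19)[:,:2].astype(np.float32)); print(c0,r)
P1,r1=rays("top",[K["top"]]);P2,r2=rays("side",[K["side"]])
s=np.linalg.lstsq(np.c_[r1[0],-r2[0]],P2-P1,rcond=None)[0]
print("tri",P1+s[0]*r1[0],P2+s[1]*r2[0])
# disc rim in top: Canny edge ring points
g=cv2.cvtColor(np.load("top0.npz")["im"],cv2.COLOR_BGR2GRAY)
e=cv2.Canny(g,25,60); v,u=np.nonzero(e)
W=onplane("top",np.c_[u,v],3)[:,:2]
c=np.array([606,-299.])
for _ in range(5):
    r=np.hypot(*(W-c).T); w=W[(r>54)&(r<68)]
    A=np.c_[2*w,np.ones(len(w))]; s=np.linalg.lstsq(A,(w**2).sum(1),rcond=None)[0]; c=s[:2]
print("rim",c,np.sqrt(s[2]+c@c),len(w))
# opening ring in top
W=onplane("top",np.c_[u,v],120)[:,:2]; c=np.array([524,235.])
for _ in range(5):
    r=np.hypot(*(W-c).T); w=W[(r>54)&(r<68)]
    A=np.c_[2*w,np.ones(len(w))]; s=np.linalg.lstsq(A,(w**2).sum(1),rcond=None)[0]; c=s[:2]
print("ring",c,np.sqrt(s[2]+c@c),len(w))
print("exp opening",np.array([536.6,137.3])+95*y, "clear",np.array([536.6,137.3])-80*y)
```

```text
top well ((523.7176513671875, 229.62271118164062), 48.355892181396484) ((521.0595703125, 228.74937438964844), (81.89432525634766, 86.20437622070312), 127.68745422363281)
29 72
knob [361.44444444 200.63888889] [[ 608.17306486 -304.88825742   19.        ]] [ 594.07448021 -315.96549407] [ 617.99344959 -289.25990194]
(608.597412109375, -305.05828857421875) 14.848735809326172
side well ((520.4776000976562, 231.04696655273438), 43.26887130737305) ((520.824462890625, 230.3433380126953), (82.38945770263672, 83.4835205078125), 137.4720458984375)
1 48
knob [281.0625     178.39583333] [[ 606.46556637 -301.74684818   19.        ]] [ 589.62489307 -309.22198515] [ 613.5391952  -269.20991821]
(606.8538818359375, -303.4857482910156) 20.51901626586914
tri [ 608.49926394 -305.58244435   15.01481861] [ 607.62958865 -305.79909208   14.98137138]
rim [ 605.64448083 -304.60556374] 59.6762134994652 202
ring [521.70880711 229.41321369] 61.29512989110767 185
exp opening [521.03496176 231.01621836] clear [549.70740062  58.38107927]
```

Results from both views:
- **Opening:** about (521.3, 229.8), agreeing within 1 mm, radius 61.3.
- **Cover:** about (606.7, -304.8), rim radius 59.7.
- **Warmer yaw:** 0.165 rad.

The sizes and heights match the description. I'll move over the cover and turn the jaws to lie along the warmer's y.

Emit:
play_rows --pt "35 -10 -15" --pt "80 -24 -20" --pt "130 -39 -20" --pt "180 -55 -20" --pt "230 -70 -20" --turn '[0.05,0.1,0.15,0.2,0.23]' --fingers '[1,1,1,1,1]'

```text
clock: 0.72
eef_pos: [436.2, -445.0, 250.3]
tool_rot: [-3.139, 0.001, 0.164]
force: [-0.1, -0.3, 1.0]
width: 85.6
```

Emit:
play_rows --pt "45 -26 0" --pt "95 -55 0" --pt "145 -83 20" --pt "180 -104 60" --pt "191 -110 100" --turn '[0,0,0,0,0]' --fingers '[1,1,1,1,1]'

```text
clock: 1.35
eef_pos: [609.5, -300.9, 148.8]
tool_rot: [-3.137, -0.001, 0.169]
force: [-0.4, -0.5, -0.9]
width: 85.7
```

Emit:
play_rows --pt "0 0 0" --pt "0 0 0" --turn '[0,0]' --fingers '[1,1]'

```text
clock: 1.6
eef_pos: [609.6, -301.8, 149.7]
tool_rot: [-3.138, -0.002, 0.168]
force: [-0.9, -0.1, 0.3]
width: 85.7
```

Emit:
play_rows --pt "-3 2 35" --pt "-3 2 75" --pt "-3 2 105" --pt "-3 2 122" --pt "-3 2 130" --turn '[0,0,0,0,0]' --fingers '[1,1,1,1,1]'

```text
clock: 2.22
eef_pos: [607.3, -305.0, 20.5]
tool_rot: [-3.14, -0.003, 0.167]
force: [0.4, 0.4, 1.7]
width: 85.5
```

Run:
```python
from h import *
s=ctrl.read_state(); print(s["eef_pos"],s["tool_rot"],s["force"])
im,d=vision.get_image("side"); cv2.imwrite("pics/s1.png",cv2.resize(im[110:230,220:400],None,fx=4.4,fy=4.4,interpolation=2))
```

```text
[ 607.32733118 -305.03492645   20.46088481] [-3.13970530e+00 -2.53194329e-03  1.67287158e-01] [0.36210378 0.39829158 1.70988909]
```

View pics/s1.png

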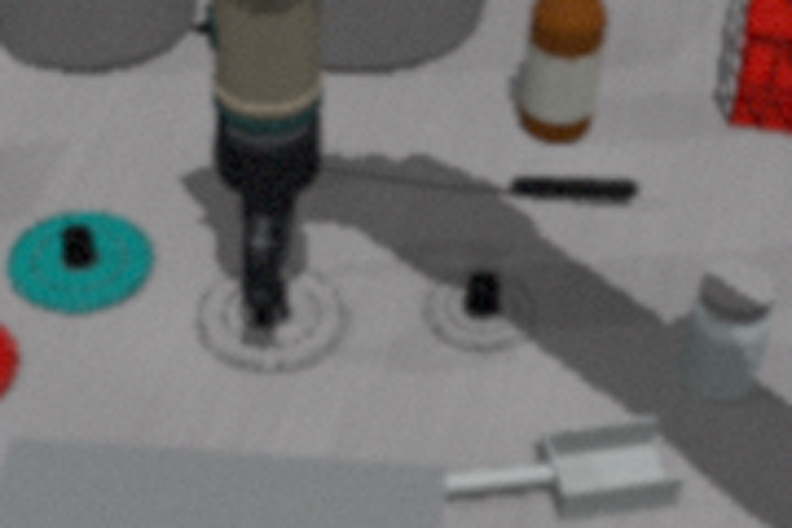

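The gripper is centred over the large cover, with the fingers straddling the knob at crop (262,310). The small lid at (482,295) is clear of it. Now lower and close.

Emit:
play_rows --pt "0 0 6" --pt "0 0 11" --pt "0 0 11" --pt "0 0 11" --pt "0 0 11" --turn '[0,0,0,0,0]' --fingers '[1,1,0.6,0.3,0.1]'

```text
clock: 2.9
eef_pos: [607.3, -304.6, 9.0]
tool_rot: [-3.139, -0.002, 0.168]
force: [0.2, -0.1, -0.5]
width: 32.2
```

Emit:
play_rows --pt "0 0 0" --pt "0 0 0" --pt "0 0 0" --pt "0 0 0" --turn '[0,0,0,0]' --fingers '[0,0,0,0]'

```text
clock: 3.4
eef_pos: [607.4, -304.5, 9.3]
tool_rot: [-3.139, -0.002, 0.168]
force: [-0.4, 1.0, 3.1]
width: 23.8
```

Emit:
play_rows --pt "0 0 -6" --pt "0 0 -20" --pt "0 0 -40" --pt "0 0 -60" --pt "0 0 -60" --turn '[0,0,0,0,0]' --fingers '[0,0,0,0,0]'

```text
clock: 4.03
eef_pos: [609.2, -305.7, 72.3]
tool_rot: [3.141, -0.007, 0.168]
force: [0.9, -1.2, -3.6]
width: 24.0
```

Run:
```python
from h import *
s=ctrl.read_state(); print(s["eef_pos"],s["tool_rot"],s["force"],s["width"])
im,d=vision.get_image("side"); cv2.imwrite("pics/s2.png",cv2.resize(im[110:230,220:400],None,fx=4.4,fy=4.4,interpolation=2))
```

```text
[ 609.15291459 -305.66078578   72.33087596] [ 3.1407829  -0.00686536  0.16768928] [ 0.94564489 -1.16061069 -3.55320745] 24.03158176101908
```

View pics/s2.png

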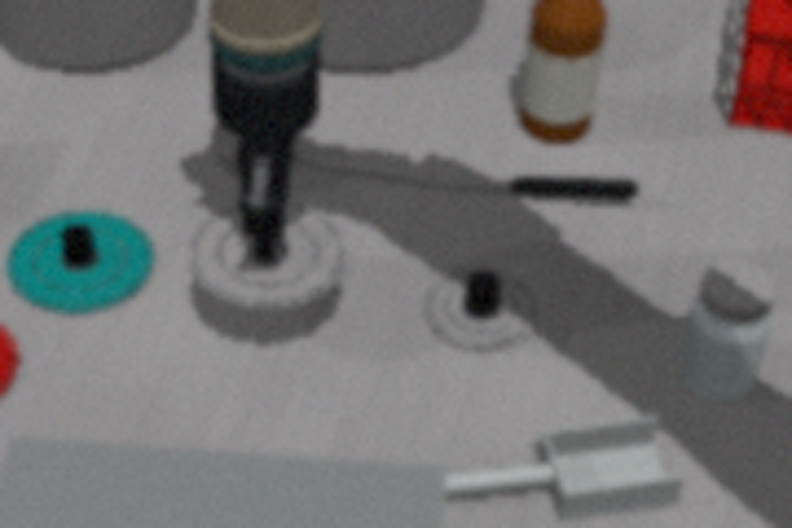

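The cover is held level at crop (265,250) and weighs about 3.6 N. Now carry it to the clear half.

Emit:
play_rows --pt "0 0 -30" --pt "0 -15 -65" --pt "0 -45 -90" --pt "0 -85 -95" --pt "0 -130 -95" --turn '[0,0,0,0,0]' --fingers '[0,0,0,0,0]'

```text
clock: 4.7
eef_pos: [585.6, -176.4, 166.1]
tool_rot: [-3.141, -0.005, 0.167]
force: [0.7, 0.4, -2.9]
width: 23.7
```

Emit:
play_rows --pt "0 -45 0" --pt "0 -90 0" --pt "0 -135 0" --pt "1 -180 0" --pt "1 -215 0" --turn '[0,0,0,0,0]' --fingers '[0,0,0,0,0]'

```text
clock: 5.32
eef_pos: [550.0, 38.2, 165.7]
tool_rot: [-3.14, -0.004, 0.168]
force: [1.3, 0.2, -3.4]
width: 24.5
```

Emit:
play_rows --pt "0 0 0" --pt "0 0 0" --turn '[0,0]' --fingers '[0,0]'

```text
clock: 5.58
eef_pos: [549.6, 37.7, 165.3]
tool_rot: [-3.141, -0.003, 0.168]
force: [-0.4, -1.4, -2.8]
width: 24.2
```

Emit:
play_rows --pt "2 -12 5" --pt "4 -24 15" --pt "4 -24 24" --pt "4 -24 28" --pt "4 -24 29" --turn '[0,0,0,0,0]' --fingers '[0,0,0,0,0]'

```text
clock: 6.2
eef_pos: [549.5, 61.3, 135.9]
tool_rot: [-3.141, -0.002, 0.168]
force: [0.5, -0.4, -3.5]
width: 23.9
```

Emit:
play_rows --pt "0 0 1" --pt "0 0 2" --pt "0 0 3" --pt "0 0 4" --turn '[0,0,0,0]' --fingers '[0,0,0,0]'

```text
clock: 6.7
eef_pos: [549.6, 61.4, 132.0]
tool_rot: [-3.141, -0.002, 0.168]
force: [0.2, -0.0, -3.5]
width: 23.9
```

Emit:
play_rows --pt "0 0 0.5" --pt "0 0 1" --pt "0 0 1.5" --turn '[0,0,0]' --fingers '[0,0,0]'

```text
clock: 7.08
eef_pos: [549.6, 61.4, 130.4]
tool_rot: [-3.141, -0.002, 0.168]
force: [-0.2, 0.7, -3.1]
width: 24.2
```

Emit:
play_rows --pt "0 0 0.3" --pt "0 0 0.6" --turn '[0,0]' --fingers '[0,0]'

```text
clock: 7.32
eef_pos: [549.6, 61.4, 129.8]
tool_rot: [-3.141, -0.002, 0.168]
force: [0.0, 0.1, -3.5]
width: 24.2
```

Emit:
play_rows --pt "0 0 0.3" --pt "0 0 0.6" --pt "0 0 0.6" --turn '[0,0,0]' --fingers '[0,0,0]'

```text
clock: 7.7
eef_pos: [549.6, 61.4, 129.3]
tool_rot: [-3.141, -0.003, 0.168]
force: [-0.6, -0.2, -2.4]
width: 24.0
```

Emit:
play_rows --pt "0 0 0.2" --pt "0 0 0.4" --pt "0 0 0.4" --turn '[0,0,0]' --fingers '[0,0,0]'

```text
clock: 8.07
eef_pos: [549.6, 61.3, 129.1]
tool_rot: [-3.141, -0.003, 0.167]
force: [-0.7, -1.4, 1.6]
width: 23.9
```

Contact: the force changed from -3.5 to +1.6 N. The cover is down on the plate. I'll loosen the fingers into a cage round the knob.

Emit:
play_rows --pt "0 0 0" --pt "0 0 0" --pt "0 0 0" --turn '[0,0,0]' --fingers '[0.36,0.36,0.36]'

```text
clock: 8.45
eef_pos: [549.9, 61.4, 129.2]
tool_rot: [-3.141, -0.003, 0.168]
force: [0.7, -0.2, -0.9]
width: 31.1
```

Run:
```python
from h import *
s=ctrl.read_state(); print(s["eef_pos"],s["force"],s["width"])
im,d=vision.get_image("side"); np.savez("s3.npz",im=im,d=d); cv2.imwrite("pics/s3.png",cv2.resize(im[150:370,170:350],None,fx=2.7,fy=2.7,interpolation=2))
im,d=vision.get_image("top");np.savez("t3.npz",im=im,d=d); cv2.imwrite("pics/t3.png",cv2.resize(im[155:285,125:300],None,fx=4.5,fy=4.5,interpolation=2))
```

```text
[549.85989798  61.41298931 129.21401675] [ 0.65164189 -0.17823505 -0.85422286] 31.055220400429608
```

View pics/s3.png

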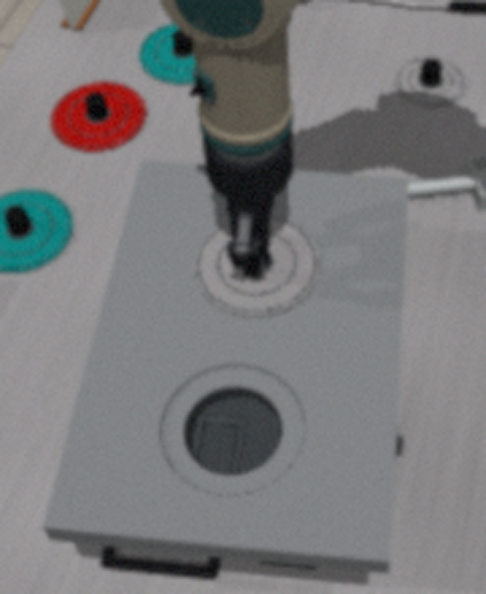

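View pics/t3.png

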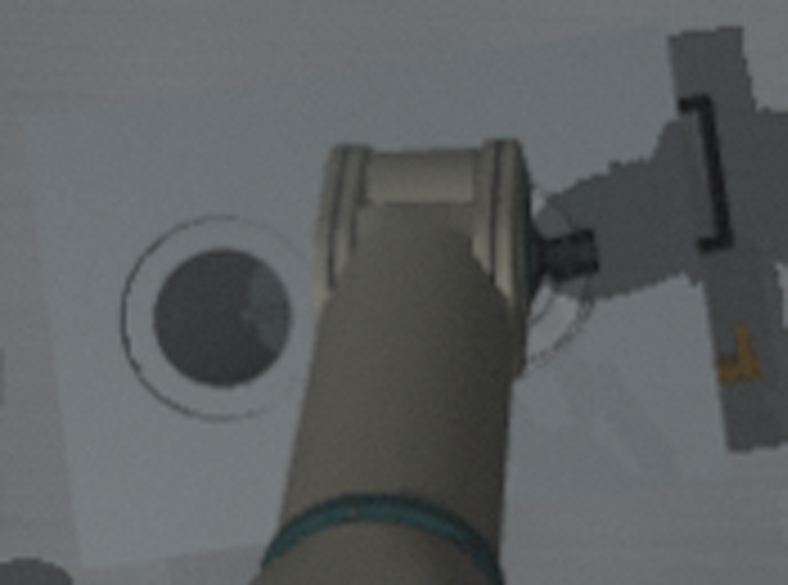

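The cover lies flat on the clear half at side-crop (257,263), short of the opening at (233,430). I'll measure both circles in the same view to get the relative offset.

```bash
cat >> h.py <<'E'
def ring(n,im,z,c,lo,hi,box=None,it=8):
    g=cv2.cvtColor(im,cv2.COLOR_BGR2GRAY); e=cv2.Canny(g,25,60); v,u=np.nonzero(e)
    W=onplane(n,np.c_[u,v],z)[:,:2]; c=np.array(c,float)
    for k in range(it):
        r=np.hypot(*(W-c).T); w=W[(r>lo)&(r<hi)]
        s=np.linalg.lstsq(np.c_[2*w,np.ones(len(w))],(w**2).sum(1),rcond=None)[0]; c=s[:2]
        R=np.sqrt(s[2]+c@c); lo=max(lo,R-6+k*.5); hi=min(hi,R+6-k*.5)
    return c.round(1),round(R,2),len(w)
E
python3 - <<'E'
from h import *
for n in("side","top"):
    im=np.load(n[0]+"3.npz")["im"]
    print(n,"cover",ring(n,im,124,(550,61),54,66),"opening",ring(n,im,120,(521,230),55,67))
E
```

```text
side cover (array([546.9,  67.7]), np.float64(58.32), 108) opening (array([521.6, 230.2]), np.float64(63.35), 162)
top cover (array([551.4,  58.7]), np.float64(60.66), 55) opening (array([520.5, 231.5]), np.float64(61.8), 127)
```

Emit:
play_rows --pt "0 -3 0" --pt "0 -8 0" --pt "0 -15 0" --pt "0 -22 0" --pt "0 -29 0" --turn '[0,0,0,0,0]' --fingers '[0.36,0.36,0.36,0.36,0.36]'

```text
clock: 9.18
eef_pos: [544.8, 90.5, 129.2]
tool_rot: [-3.141, -0.003, 0.168]
force: [1.4, -3.4, -1.0]
width: 30.5
```

Emit:
play_rows --pt "0 -7 0" --pt "0 -14 0" --pt "0 -21 0" --pt "0 -28 0" --pt "0 -35 0" --turn '[0,0,0,0,0]' --fingers '[0.36,0.36,0.36,0.36,0.36]'

```text
clock: 9.8
eef_pos: [538.9, 125.5, 129.2]
tool_rot: [-3.141, -0.003, 0.168]
force: [-0.3, -2.0, 0.4]
width: 30.9
```

Emit:
play_rows --pt "0 -7 0" --pt "0 -14 0" --pt "0 -21 0" --pt "0 -28 0" --pt "0 -35 0" --turn '[0,0,0,0,0]' --fingers '[0.36,0.36,0.36,0.36,0.36]'

```text
clock: 10.42
eef_pos: [532.9, 160.4, 129.2]
tool_rot: [-3.141, -0.003, 0.168]
force: [0.4, -2.8, 1.1]
width: 30.8
```

Run:
```python
from h import *
s=ctrl.read_state(); print(s["eef_pos"],s["force"],s["width"])
im,d=vision.get_image("side"); np.savez("s4.npz",im=im,d=d); cv2.imwrite("pics/s4.png",cv2.resize(im[150:370,170:350],None,fx=2.7,fy=2.7,interpolation=2))
y=s["eef_pos"][:2]
print(ring("side",im,124,y+[0,2],54,66))
```

```text
[532.88909453 160.36685012 129.16176837] [ 0.35333867 -2.81999945  1.12318066] 30.754468909039005
(array([533.7, 164.9]), np.float64(58.75), 94)
```

View pics/s4.png

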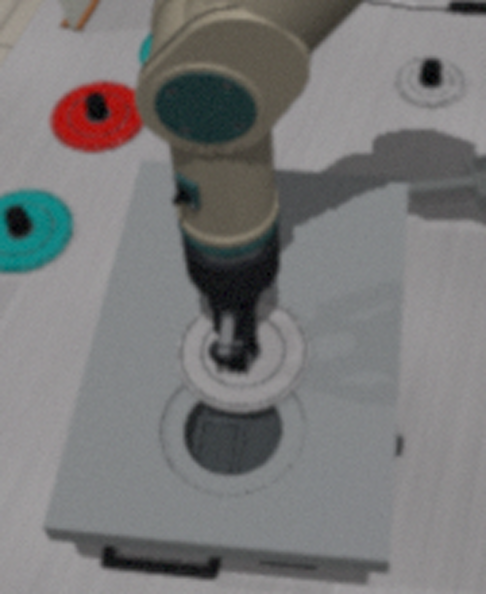

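The drag is about 2.8 N, the cover is flat, and it is moving in line with the opening. I'll continue, slowing near the end.

Emit:
play_rows --pt "0 -6 0" --pt "0 -13 0" --pt "0 -20 0" --pt "0 -27 0" --pt "0 -34 0" --turn '[0,0,0,0,0]' --fingers '[0.36,0.36,0.36,0.36,0.36]'

```text
clock: 11.1
eef_pos: [526.9, 195.6, 129.2]
tool_rot: [-3.141, -0.003, 0.169]
force: [0.8, -2.5, 1.2]
width: 30.8
```

Emit:
play_rows --pt "0 -6 0" --pt "0 -12 0" --pt "0 -17 0" --pt "0 -21 0" --pt "0 -24 0" --turn '[0,0,0,0,0]' --fingers '[0.36,0.36,0.36,0.36,0.36]'

```text
clock: 11.72
eef_pos: [522.9, 219.3, 129.4]
tool_rot: [-3.141, -0.003, 0.169]
force: [0.7, -2.2, 1.4]
width: 30.7
```

Run:
```python
from h import *
s=ctrl.read_state(); print(s["eef_pos"],s["force"],s["width"])
im,d=vision.get_image("side"); np.savez("s5.npz",im=im,d=d); cv2.imwrite("pics/s5.png",cv2.resize(im[230:370,180:340],None,fx=4,fy=4,interpolation=2))
y=s["eef_pos"][:2]
print(ring("side",im,124,y+[0,-2],54,66))
```

```text
[522.90277762 219.31980249 129.39241027] [ 0.67899381 -2.16741701  1.40090229] 30.74252936578957
(array([521.8, 222. ]), np.float64(58.36), 105)
```

View pics/s5.png

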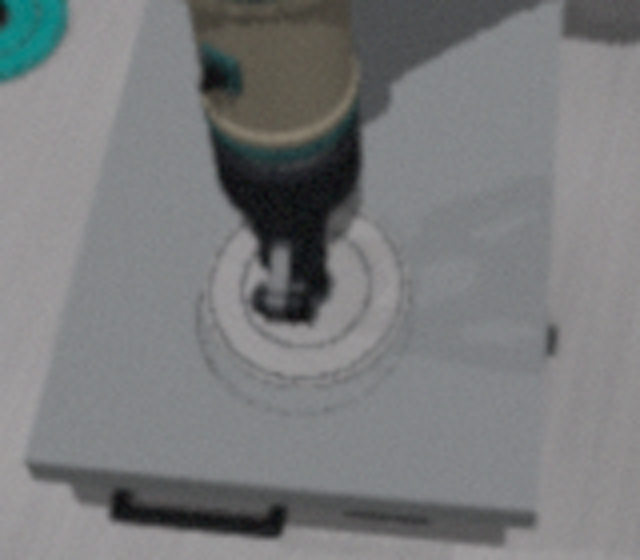

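The cover lies flat and mostly over the ring, with a crescent of the rebate still showing in front at crop (303,400). Now slow steps by feel.

Emit:
play_rows --pt "0 -1.5 0" --pt "0 -3 0" --pt "0 -4.5 0" --pt "0 -6 0" --pt "0 -7.5 0" --turn '[0,0,0,0,0]' --fingers '[0.36,0.36,0.36,0.36,0.36]'

```text
clock: 12.4
eef_pos: [520.8, 227.9, 129.0]
tool_rot: [-3.14, -0.002, 0.17]
force: [-0.2, -1.6, -1.8]
width: 30.7
```

Emit:
play_rows --pt "0 -1 0" --pt "0 -2 0" --pt "0 -3 0" --pt "0 -4 0" --turn '[0,0,0,0]' --fingers '[0.36,0.36,0.36,0.36]'

```text
clock: 12.9
eef_pos: [520.2, 231.6, 129.1]
tool_rot: [-3.14, -0.002, 0.17]
force: [0.4, -3.1, 0.4]
width: 31.1
```

Emit:
play_rows --pt "0 -1 0" --pt "0 -2 0" --pt "0 -2 0" --turn '[0,0,0]' --fingers '[0.36,0.36,0.36]'

```text
clock: 13.28
eef_pos: [519.9, 233.7, 129.1]
tool_rot: [-3.14, -0.002, 0.17]
force: [0.5, -1.6, 0.3]
width: 30.7
```

Run:
```python
from h import *
s=ctrl.read_state(); print(s["eef_pos"],s["force"],s["width"])
im,d=vision.get_image("side"); np.savez("s6.npz",im=im,d=d); cv2.imwrite("pics/s6.png",cv2.resize(im[230:370,180:340],None,fx=4,fy=4,interpolation=2))
y=s["eef_pos"][:2]
print(ring("side",im,124,y+[0,-2],54,66))
```

```text
[519.8789629  233.7191359  129.13159679] [ 0.4962272  -1.56304743  0.29771689] 30.71158934925502
(array([520.3, 232.6]), np.float64(63.59), 154)
```

View pics/s6.png

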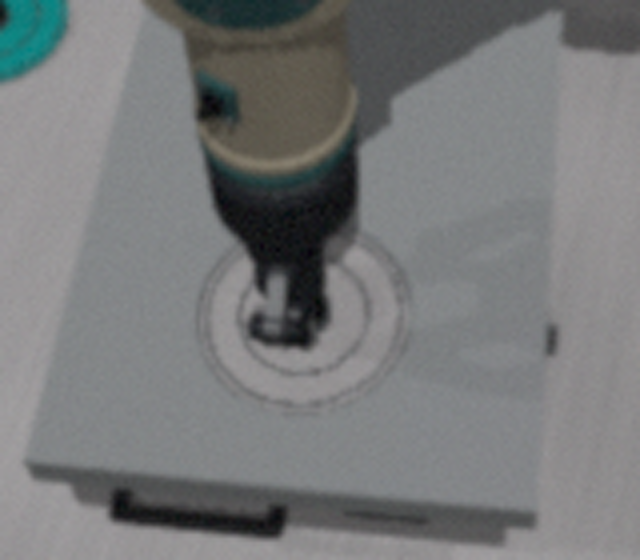

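```bash
cat >> h.py <<'E'
def radii(n,im,c=(521.2,230.2),z=120):
    g=cv2.cvtColor(im,cv2.COLOR_BGR2GRAY).astype(np.float32)
    r=np.arange(48,70,.5)
    for a in range(0,360,30):
        t=np.deg2rad(a+9.4+np.arange(-8,9,2))
        acc=0
        for q in t:
            p=pix(n,np.c_[c[0]+r*np.cos(q),c[1]+r*np.sin(q),np.full(len(r),z)]).astype(np.float32)
            acc=acc+cv2.remap(g,p[:,0].reshape(1,-1),p[:,1].reshape(1,-1),cv2.INTER_LINEAR)[0]
        acc/=len(t); i=[k for k in range(1,len(r)-1) if acc[k]<acc[k-1] and acc[k]<=acc[k+1] and acc[max(0,k-6):k+7].max()-acc[k]>5]
        print(a,[(float(r[k]),int(acc[k])) for k in i])
E
python3 - <<'E'
from h import *
radii("side",np.load("side0.npz")["im"]); print(); radii("side",np.load("s6.npz")["im"])
E
```

```text
0 [(61.0, 106)]
30 [(61.0, 109)]
60 [(61.0, 116)]
90 []
120 []
150 []
180 []
210 [(61.0, 112)]
240 [(60.5, 109)]
270 [(60.0, 110)]
300 [(60.0, 109)]
330 [(60.0, 105)]

0 [(57.0, 123), (61.5, 116)]
30 [(56.5, 120), (62.0, 123)]
60 [(57.0, 120)]
90 [(57.5, 121)]
120 [(56.5, 125)]
150 [(57.0, 125), (61.5, 123)]
180 [(56.5, 120)]
210 [(61.0, 111)]
240 [(55.5, 111), (60.0, 111)]
270 []
300 []
330 [(56.5, 122), (60.5, 117)]
```

Run:
```python
from h import *
for f in("s5","s6"):
    d=np.load(f+".npz")["d"]; X=cloud("side",d); 
    r=np.hypot(X[...,0]-521.2,X[...,1]-230.2)
    for lo,hi in((30,50),(70,90)):
        m=(r>lo)&(r<hi)&(abs(X[...,2]-120)<12)&(X[...,1]>200); print(f,lo,np.nanmedian(X[m][:,2]),m.sum(), np.linalg.lstsq(np.c_[X[m][:,:2]-[521,230],np.ones(m.sum())],X[m][:,2],rcond=None)[0])
```

```text
s5 30 121.64194696090954 697 [ 2.48232877e-02 -1.09621302e-01  1.23085961e+02]
s5 70 119.43446813461696 1147 [ 3.04018718e-03 -9.76755703e-03  1.19875394e+02]
s6 30 119.72700102667318 611 [ 2.56630865e-03 -6.65261190e-03  1.19822310e+02]
s6 70 119.43979102870537 1151 [ 1.43657889e-03 -9.06659762e-03  1.19832088e+02]
```

The depth shows the cover's face at 119.8 mm and the deck at 119.8 mm. Before the slow steps the face was at about 123–125 mm. The rim ring is also concentric with the opening, so the cover has dropped in and lies flush. I'll centre the fingers, open them and rise straight up.

Emit:
play_rows --pt "0 1.5 0" --pt "0 3 0" --pt "0 3 0" --pt "0 3 0" --pt "0 3 0" --turn '[0,0,0,0,0]' --fingers '[0.36,0.45,0.7,1,1]'

```text
clock: 13.95
eef_pos: [520.4, 230.9, 129.1]
tool_rot: [-3.14, -0.002, 0.17]
force: [0.3, 0.6, -0.1]
width: 85.0
```

Emit:
play_rows --pt "0 0 -5" --pt "0 0 -20" --pt "0 0 -45" --pt "0 0 -75" --pt "0 0 -100" --turn '[0,0,0,0,0]' --fingers '[1,1,1,1,1]'

```text
clock: 14.58
eef_pos: [520.6, 230.8, 231.5]
tool_rot: [-3.139, -0.004, 0.17]
force: [0.7, -0.7, 0.1]
width: 85.5
```

Emit:
play_rows --pt "0 40 0" --pt "0 85 0" --pt "0 125 0" --pt "0 150 0" --pt "0 160 0" --turn '[0,0,0,0,0]' --fingers '[1,1,1,1,1]'

```text
clock: 15.2
eef_pos: [548.2, 71.3, 232.2]
tool_rot: [-3.14, -0.005, 0.167]
force: [-0.7, 1.8, -0.5]
width: 85.1
```

Run:
```python
from h import *
s=ctrl.read_state(); print(s["clock"],s["eef_pos"],s["force"],s["width"],abs(s["qd"]).max())
im,d=vision.get_image("side"); cv2.imwrite("pics/s7.png",im)
X=cloud("side",d); r=np.hypot(X[...,0]-521.2,X[...,1]-230.2)
for lo,hi in((20,52),(68,90)):
    m=(r>lo)&(r<hi)&(abs(X[...,2]-120)<12); print(lo,np.nanmedian(X[m][:,2]),m.sum(), np.linalg.lstsq(np.c_[X[m][:,:2]-[521,230],np.ones(m.sum())],X[m][:,2],rcond=None)[0])
radii("side",im)
im,d=vision.get_image("top"); cv2.imwrite("pics/t7.png",im)
```

```text
15.2 [548.17410722  71.25657022 232.23691482] [-0.67186232  1.81652807 -0.54387462] 85.13764960987032 0.13946672013895364
20 119.92259519050992 1195 [ 4.83511593e-03 -1.02665774e-02  1.19954516e+02]
68 119.55129998446938 1840 [ 1.81347854e-03 -3.71818398e-03  1.19600612e+02]
0 [(57.0, 119), (61.5, 114)]
30 [(56.5, 116), (61.5, 119)]
60 [(57.0, 118)]
90 [(57.5, 117), (62.5, 121)]
120 [(56.5, 122), (62.5, 122)]
150 [(57.0, 122), (61.5, 120)]
180 [(56.5, 118)]
210 [(60.5, 112)]
240 [(60.0, 113)]
270 []
300 [(59.0, 108)]
330 [(61.0, 113)]
```

View pics/s7.png

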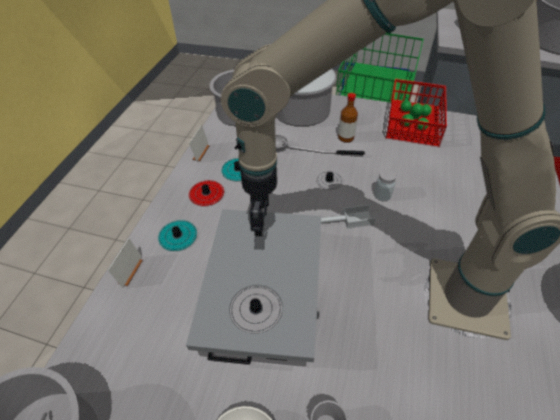

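View pics/t7.png

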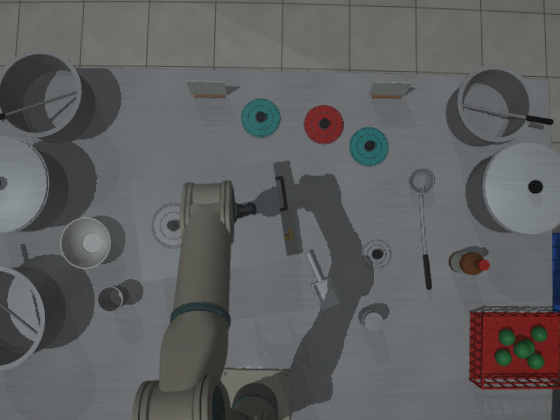

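The cover sits in the rebate at side (256,308), concentric with it, level, and flush within about 0.4 mm. The gripper is empty and clear, and the small lid, scoop and the rest are where they were. I'll settle the arm and hand in.

Emit:
play_rows --pt "0 0 0" --pt "0 0 0" --pt "0 0 0" --turn '[0,0,0]' --fingers '[1,1,1]'

```text
clock: 15.68
eef_pos: [547.9, 73.4, 231.8]
tool_rot: [-3.139, -0.005, 0.17]
force: [-0.4, 0.1, -0.9]
width: 85.6
```

```bash
python3 -c "
from cell import ctrl
print(ctrl.finish_job())"
```

```text
the job is handed in; nothing more can be done
None
```

The cover is in the rebate round the opening, flush and let go, and I handed the job in at about 15.7 s. No verdict was reported.

I picked up the 120 mm cover by its knob and set it down on the clear half, where contact showed at about 1.6 N. I then loosened the fingers into a cage round the knob and slid the cover across the plate with about 2–3 N of push until it dropped in.

**Last checks:**
- **Flush and level:** the cover's face measured 119.9 mm and the deck 119.6 mm, with a tilt of about 0.01 rad. The deck reading shows a similar slope, so this is near the limit of what the camera can resolve.
- **Centred:** where the rim could be read, it was concentric with the opening within about 1 mm.
- **Released:** the fingers are open at 85 mm and 230 mm above the counter, clear of everything. The force readings were only noise.
- **Bystanders:** the small lid and the other things looked unmoved in both views; I did not measure their positions.

**One disagreement:** while the arm partly hid the cover, the circle fits to its rim differed by several mm between the two views. For the slide I relied on the tool position instead.

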